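# Feel along the crack in a kiln-shelf offcut

## Robot

A 6-joint arm with a two-finger parallel gripper is mounted at the origin on the work surface. World frame = base frame: x ahead of the robot, y to its left, z up, the work surface at z = 0. Lengths are in m, angles in degrees, forces in N, time in s.
With the tool pointing down it reaches from about 0.4 to 0.825 m from the base axis. Payload 7 kg.
Tool frame: the origin (TCP) lies between the finger pads; the fingertips stand 22 mm ahead of it and the grasp point (between the pads) lies 3 mm ahead of it; z points along the fingers, y is the line along which they close (so a half turn about z gives the same grasp; the last joint's range is limited). The gripper opens to 88 mm and grips with 3 to 60 N. Pads are 19 mm wide; open, the fingers measure 130 mm over their backs; the gripper's body (78 mm by 193 mm) begins 47 mm behind the grasp point.
Start: joints at [-52.878, 20.546, 0.682, 0, -70.136, -16.507], TCP at [0.238, -0.632, 0.249] pointing down, gripper open.
Joint ranges: [-176.03, 176.03], [-82.01, 121.73], [-58.28, 71.71], [-173.87, 95.51], [-174.79, -0.11], [-173.66, 173.66]. Speed limits (degrees/s): [136.94, 136.94, 172.46, 180, 180, 180].

## Interface

Orientations are given as [roll, pitch, yaw] about the fixed x, y, z axes, in that order (R = Rz(yaw) Ry(pitch) Rx(roll)).
In Python, from plant import ctrl gives the robot as it stands.
- The arm moves only by the tool apply_moves, never from a script. Its argument "targets" is a list of rows, each an object with "travel": the shift along the tool's x, y, z in mm, a list of three; "roll": the turn about the tool's z in degrees; "jaw": the finger opening in mm, from 0 to 87.6. In form: [{"travel": [tx, ty, tz], "roll": roll, "jaw": jaw}, ...]. A call has 1 to 10 rows; each row shifts and turns the commanded pose from where the row before left it, along the tool's axes as they then stand; what a row does not reach is not made up. A row lasts 1/10 s, in which the tool goes at most 50 mm and 8.59 degrees, less where a joint would pass 70% of its speed; a pose out of reach is approached as far as the arm can. A call with a gripper value outside its range is refused whole. The fingers move at their own pace and stop on an object; the grip force is fixed at half the most. Time passes only in rows, so rows that do not move let the fingers close. It gives the time, the measured TCP pose, the force, the opening and the grip force at its end, in the units of the state.
- ctrl.get_obs(): the state, without advancing time (a new reading comes with each control period).
- ctrl.snapshot(name): name is "scene" or "side" or "wrist"; returns the picture (384x512x3 uint8, red, green, blue); there is no depth.
- ctrl.calibration(name): a dict with "K" (3x3 intrinsics, pixels), "extrinsics" (4x4, takes a point from camera to world coordinates); the wrist camera has in their place "hand_eye" (4x4, takes a point from camera to tool coordinates, whose origin is the TCP and whose axes are the flange's). Camera axes: x right, y down, z forward; pixel columns grow to the right and rows downward; lengths in m; the calibration is good to about 2 mm. The wrist camera is an equidistant fisheye: a pixel r from the principal point sees the ray r / f radians off the axis. A picture is of the moment at which its call begins: read the wrist's pose just before it. calibration takes no time and is no camera call.
- ctrl.close_job(): hands the job in; it is judged then, once.
The state is a dict: "clock": time; "joint_pos": joint angles; "qvel": joint speeds; "tau": joint torques, N m; "tool_pos": TCP position; "orientation": TCP orientation; "force": force on the tool from outside, world axes, zero at the start; "moment": the same for the moment, N m; "opening": finger opening in m; "gripper_force": force on a finger pad.
Only numpy, scipy, OpenCV 4.12 (cv2) and the standard library are available. Lean on these libraries where they do the work, as an engineer would, in place of code of your own. Each camera call takes 0.05 s, during which the arm holds its last target. There are 200 camera calls.

## Task

Feel along the crack in the kiln-shelf offcut that lies on the spring scale: set the closed fingertips on the red dot and, without lifting off, run them lightly along the dark zigzag line through both bends to the blue cross, touching the scale and offcut nowhere away from the crack and never pressing the pan down to its stop. Finish still holding there: the program ends with the fingertips resting lightly on the blue cross, the pan slightly sunk, to show where the crack stops. Leave the tiles, tweezers, crucible, brush and bin as they are.

Things in the scene. Friction and masses are not known exactly. Their poses are not given: they have to be found in the camera images.
- scale: low green spring scale fixed to the shelf, left or right of the middle, turned up to 30 degrees; body 130 x 180 x 50 mm, origin at the centre of its underside, z up. Clipped on its pan lies a pale buff cordierite offcut, 150 (x) x 250 (y) x 14 mm, flat and level, its top 90 mm above the shelf when unloaded, with a dark zigzag crack line on top, smooth to the touch
- pan (a joint): how far the pan and the offcut on it have been pressed straight down, m: 0 unloaded, 0.016 on its bottom stop. The first 1 N of downward push does not move it, then it sinks 2 mm per newton (about 9 N at the stop) and springs back when released
- crack_start (a point): point on the top face of the offcut at the centre of the red dot (18 mm across), where the crack starts; the crack is drawn 4 mm wide, in three straight legs of about 85 mm; sinks with the pan
- crack_mid1 (a point): point on the top face of the offcut at the middle of the straight first leg; sinks with the pan
- crack_bend1 (a point): point on the top face of the offcut at the first bend; sinks with the pan
- crack_mid2 (a point): point on the top face of the offcut at the middle of the straight second leg; sinks with the pan
- crack_bend2 (a point): point on the top face of the offcut at the second bend; sinks with the pan
- crack_mid3 (a point): point on the top face of the offcut at the middle of the straight last leg; sinks with the pan
- crack_end (a point): point on the top face of the offcut at the centre of the blue cross (26 mm), where the crack ends; sinks with the pan
- tile1: bystander: loose nuka-white glazed tile 45 x 45 x 8 mm, one of four in a row on a flat offcut 12 mm thick that lies on the shelf; origin at the centre of its underside
- tile2: bystander: loose nuka-white glazed tile 45 x 45 x 8 mm, one of four in a row on a flat offcut 12 mm thick that lies on the shelf; origin at the centre of its underside
- tile3: bystander: loose nuka-white glazed tile 45 x 45 x 8 mm, one of four in a row on a flat offcut 12 mm thick that lies on the shelf; origin at the centre of its underside
- tile4: bystander: loose nuka-white glazed tile 45 x 45 x 8 mm, one of four in a row on a flat offcut 12 mm thick that lies on the shelf; origin at the centre of its underside
- tweezers: bystander: loose stainless tweezers, 135 x 15 mm, 8 mm high, lying on an offcut at the back; origin at the middle of the underside
- crucible: bystander: loose small white crucible, 48 mm across, 45 mm tall, on an offcut at the back; origin at the centre of its underside
- brush: bystander: loose brush lying on the right side of the shelf; origin on its underside
- bin_lip (a point): bystander: middle of the front upper rim of the empty clear tilt-out bin (146 mm wide, 100 mm tall) in its grey frame at the back of the shelf

How it is judged (in metres and radians):
On the way, in this order (a step that is already met when the one before it is completed fails the run):
1. fingertips lightly on the crack at the red dot (horizontal distance between the grasp point and crack_start below 0.018 m and contact force between the fingers and scale above 0.2 N and value of joint pan between 0.0007 and 0.0145 m), for 0.2 s.
2. fingertips lightly on the crack midway along the first leg (horizontal distance between the grasp point and crack_mid1 below 0.02 m and contact force between the fingers and scale above 0.2 N and value of joint pan between 0.0007 and 0.0145 m), for 0.02 s.
3. fingertips lightly on the crack at the first bend (horizontal distance between the grasp point and crack_bend1 below 0.02 m and contact force between the fingers and scale above 0.2 N and value of joint pan between 0.0007 and 0.0145 m), for 0.02 s.
4. fingertips lightly on the crack midway along the second leg (horizontal distance between the grasp point and crack_mid2 below 0.02 m and contact force between the fingers and scale above 0.2 N and value of joint pan between 0.0007 and 0.0145 m), for 0.02 s.
5. fingertips lightly on the crack at the second bend (horizontal distance between the grasp point and crack_bend2 below 0.02 m and contact force between the fingers and scale above 0.2 N and value of joint pan between 0.0007 and 0.0145 m), for 0.02 s.
6. fingertips lightly on the crack midway along the last leg (horizontal distance between the grasp point and crack_mid3 below 0.02 m and contact force between the fingers and scale above 0.2 N and value of joint pan between 0.0007 and 0.0145 m), for 0.02 s.
7. fingertips lightly on the crack at the blue cross (horizontal distance between the grasp point and crack_end below 0.018 m and contact force between the fingers and scale above 0.2 N and value of joint pan between 0.0007 and 0.0145 m), for 0.02 s.
At the end, for the whole second after the job is handed in: The fingertips rest within 18 mm of the centre of the blue cross, pressing the pan down by 0.7 to 14.5 mm and still; tiles, tweezers, crucible, brush and bin are within 15 mm of where they were (all of step 7 and velocity of joint pan between -0.01 and 0.01 m/s and distance of each of tile1, tile2, tile3, tile4, tweezers, crucible, brush, bin_lip from where it was at the start of the episode below 0.015 m); the arm keeps its last pose, push and grip.
It fails at once if the pan is pressed down to its stop (more than 14.5 mm) (value of joint pan above 0.0145 m).
It fails at once if the fingers touch the scale or the offcut more than 30 mm from every listed point of the crack (contact force between the fingers and scale above 0.3 N and horizontal distance between the grasp point and crack_start above 0.03 m and horizontal distance between the grasp point and crack_mid1 above 0.03 m and horizontal distance between the grasp point and crack_bend1 above 0.03 m and horizontal distance between the grasp point and crack_mid2 above 0.03 m and horizontal distance between the grasp point and crack_bend2 above 0.03 m and horizontal distance between the grasp point and crack_mid3 above 0.03 m and horizontal distance between the grasp point and crack_end above 0.03 m).
It fails at once if the fingertips leave the offcut or come down on it part-way along the crack (close above it near its bends or leg middles with the pan unloaded) (value of joint pan below 0.0003 m and z of the grasp point in the frame of crack_mid2 below 0.04 m and (horizontal distance between the grasp point and crack_mid1 below 0.022 m or horizontal distance between the grasp point and crack_bend1 below 0.022 m or horizontal distance between the grasp point and crack_mid2 below 0.022 m or horizontal distance between the grasp point and crack_bend2 below 0.022 m or horizontal distance between the grasp point and crack_mid3 below 0.022 m)).
It fails at once if a tile, the tweezers, the crucible, the brush or the bin is moved, lifted or carried more than 15 mm (distance of any of tile1, tile2, tile3, tile4, tweezers, crucible, brush, bin_lip from where it was at the start of the episode above 0.015 m).
It also fails if it takes over 42 s, if anything falls off the work surface, if the arm or the gripper's body presses on something with over 40 N, if the wrist force passes 120 N, or if a joint passes its speed limit or range.

## Working session

There is one attempt and no reset: what is moved stays moved. The work goes in short steps, Python scripts to look and compute and a tool call to move; the robot and the scene stay as the last step left them, time stands still between calls to the robot, and variables do not carry over. Pictures are saved under pics/ and viewed, at most 10 in all, crops included, and the job is handed in when it is done.

Besides the shell and the picture viewer there is one more tool, called after "Request:" as name([rows], argument=value, ...), one row to a line, values as JSON. apply_moves: Moves the arm, as the interface text tells. Its arguments: {"type":"object","properties":{"targets":{"type":"array","items":{"type":"object","properties":{"travel":{"type":"array","items":{"type":"number"}},"roll":{"type":"number"},"jaw":{"type":"number"}}}}},"required":["targets"]}

```bash
mkdir -p pics; python3 - <<'E'
from plant import ctrl
import cv2,numpy as np
o=ctrl.get_obs(); print({k:np.round(o[k],4) for k in('clock','tool_pos','orientation','force','opening')})
ims=[]
for n in('scene','side'):
    im=ctrl.snapshot(n); cv2.imwrite(f'pics/{n}0.png',im[:,:,::-1]); 
    c=ctrl.calibration(n); print(n,np.round(c['K'],1).tolist(),np.round(c['extrinsics'],3).tolist())
c=ctrl.calibration('wrist');print(np.round(c['K'],1).tolist(),np.round(c['hand_eye'],3).tolist())
E
```

```text
{'clock': np.float64(0.0), 'tool_pos': array([ 0.2375, -0.6313,  0.2476]), 'orientation': array([ 1.799030e+02, -6.700000e-03, -1.593934e+02]), 'force': array([ 0.0174, -0.1873, -0.1314]), 'opening': np.float64(0.0876)}
scene [[352.1, 0.0, 250.2], [0.0, 352.1, 195.4], [0.0, 0.0, 1.0]] [[0.111, 0.699, -0.707, 1.272], [0.994, -0.075, 0.081, -0.167], [0.004, -0.711, -0.703, 0.736], [0.0, 0.0, 0.0, 1.0]]
side [[381.3, 0.0, 252.5], [0.0, 381.3, 183.0], [0.0, 0.0, 1.0]] [[-0.923, -0.18, 0.341, 0.215], [-0.385, 0.439, -0.812, 0.794], [-0.003, -0.88, -0.474, 0.634], [0.0, 0.0, 0.0, 1.0]]
[[297.3, 0.0, 251.2], [0.0, 297.3, 192.6], [0.0, 0.0, 1.0]] [[0.001, -0.954, -0.3, 0.081], [1.0, 0.001, -0.001, 0.0], [0.001, -0.3, 0.954, -0.137], [0.0, 0.0, 0.0, 1.0]]
```

View pics/scene0.png

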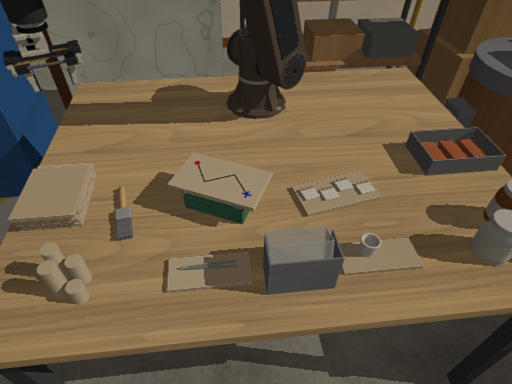

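View pics/side0.png

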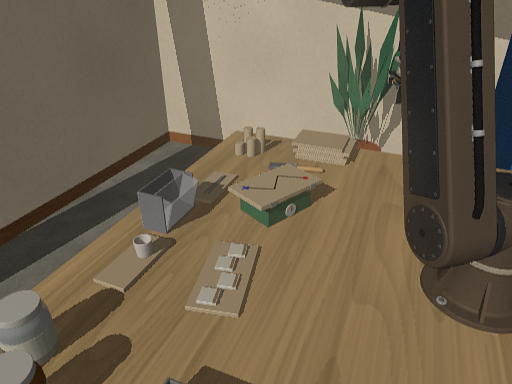

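The scene view shows the red dot at about (197,162), bends at (205,181) and (235,175), and the blue cross at (247,194). In the side view the dot is at about (305,178) and the cross at (246,187). The offcut is clear of all the other objects.

```bash
cat > h.py <<'E'
import cv2,numpy as np
from plant import ctrl
def ray(n,uv):
    c=ctrl.calibration(n);E=np.array(c['extrinsics']);K=np.array(c['K'])
    return E[:3,3],E[:3,:3]@np.linalg.solve(K,[uv[0],uv[1],1.])
def onplane(n,uv,z=.09):
    o,d=ray(n,uv);return o+d*(z-o[2])/d[2]
def cen(m,x0,y0,x1,y1):
    k=np.zeros_like(m);k[y0:y1,x0:x1]=1;y,x=np.nonzero(m&k);return np.array([x.mean(),y.mean()]),len(x)
E
python3 - <<'E'
from h import *
for n,b in(('scene',(165,150,275,215)),('side',(228,162,325,205))):
    im=cv2.imread(f'pics/{n}0.png').astype(int);B,G,R=im[...,0],im[...,1],im[...,2]
    red=((R>G+60)&(R>B+60)).astype(np.uint8);blue=((B>R+30)&(B>G+30)).astype(np.uint8)
    for t,m in(('red',red),('blue',blue)):
        p,k=cen(m,*b);print(n,t,p.round(1),k,onplane(n,p).round(4))
    x0,y0,x1,y1=b
    # dark crack pixels on the pale face
    face=cv2.morphologyEx(((R>120)&(R-B<90)).astype(np.uint8),cv2.MORPH_CLOSE,np.ones((9,9)))
    dark=((R<95)&(G<95)&(B<85)&(abs(R-G)<30)&(blue==0)).astype(np.uint8)
    k=np.zeros_like(dark);k[y0:y1,x0:x1]=1
    c,l,s,_=cv2.connectedComponentsWithStats(dark&k,connectivity=8)
    for i in range(1,c):
        if s[i,4]<8: continue
        ys,xs=np.nonzero(l==i);P=np.array([onplane(n,q)[:2] for q in zip(xs,ys)])
        print(n,'dark',s[i]); 
        if n=='scene' and s[i,1]<178: np.save('crack.npy',P)
v=[cv2.resize(cv2.imread('pics/scene0.png')[150:220,165:280],None,fx=6,fy=6,interpolation=0)]
cv2.imwrite('pics/crop.png',v[0])
E
```

```text
scene red [196.8 162.4] 19 [ 0.4708 -0.2304  0.09  ]
scene blue [246.4 193.8] 27 [ 0.615  -0.1018  0.09  ]
scene dark [198 165  48  28  86]
scene dark [ 165  173   88   42 1623]
side red [305.  177.5] 10 [ 0.4698 -0.2323  0.09  ]
side blue [244.8 187.5] 13 [ 0.6163 -0.1035  0.09  ]
side dark [270 163  14   4  37]
side dark [228 176  11  10  31]
side dark [274 176   4  13  16]
side dark [271 183  54  22 530]
```

View pics/crop.png

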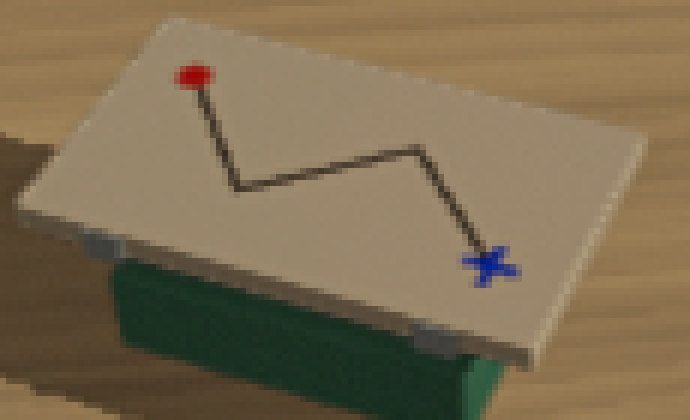

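Both views agree within about 2 mm on the dot and the cross. The crop puts the bends at scene pixels (204.0,180.8) and (234.3,174.5). Next I check the leg lengths and work out the approach.

```bash
cat >> h.py <<'E'
def tool(o,d):
    "world shift (m) -> tool mm"
    from scipy.spatial.transform import Rotation as R
    return R.from_euler('xyz',o['orientation'],degrees=True).inv().apply(d)*1000
E
python3 - <<'E'
from h import *
s=np.array([.4703,-.2313]);e=np.array([.6157,-.1026])
b=[onplane('scene',p)[:2] for p in((204.0,180.8),(234.3,174.5))]
W=np.array([s,*b,e]);np.save('W.npy',W);print(W.round(4),np.linalg.norm(np.diff(W,axis=0),axis=1).round(4))
o=ctrl.get_obs();d=np.append(W[0],.19)-o['tool_pos'];print(d,tool(o,d))
E
```

```text
[[ 0.4703 -0.2313]
 [ 0.5522 -0.2114]
 [ 0.5352 -0.1273]
 [ 0.6157 -0.1026]] [0.0843 0.0858 0.0842]
[ 0.23279909  0.40010176 -0.05771503] [-358.74116553  292.46686709   58.10133795]
```

Request:
apply_moves([
  {"travel": [-15,12,2],"roll": 0,"jaw": 0},
  {"travel": [-30,24,5],"roll": 0,"jaw": 0},
  {"travel": [-30,24,5],"roll": 0,"jaw": 0},
  {"travel": [-30,24,5],"roll": 0,"jaw": 0},
  {"travel": [-30,24,5],"roll": 0,"jaw": 0},
  {"travel": [-30,24,5],"roll": 0,"jaw": 0},
  {"travel": [-30,24,5],"roll": 0,"jaw": 0},
  {"travel": [-30,24,5],"roll": 0,"jaw": 0},
  {"travel": [-30,24,5],"roll": 0,"jaw": 0},
  {"travel": [-30,24,5],"roll": 0,"jaw": 0},
])

```text
clock: 1.1
tool_pos: [0.4245, -0.3165, 0.2012]
orientation: [180.0, -0.0, -159.4]
force: [0.9, 0.1, 0.4]
opening: 0.0134
gripper_force: 0.0
```

```bash
python3 - <<'E'
from h import *
o=ctrl.get_obs();W=np.load('W.npy');print(o['clock'],o['tool_pos'],o['orientation'],o['opening'],o['force'],tool(o,np.append(W[0],.16)-o['tool_pos']))
E
```

```text
1.1 [ 0.42448613 -0.31651138  0.20122748] [ 1.79985819e+02 -8.67605206e-03 -1.59389806e+02] 0.01341597000912495 [0.8514778  0.0589895  0.42334171] [-72.88299042  63.62053012  41.23218847]
```

Request:
apply_moves([
  {"travel": [-25,22,5],"roll": 0,"jaw": 0},
  {"travel": [-25,22,10],"roll": 0,"jaw": 0},
  {"travel": [-16,14,10],"roll": 0,"jaw": 0},
  {"travel": [-7,6,10],"roll": 0,"jaw": 0},
  {"travel": [0,0,5],"roll": 0,"jaw": 0},
  {"travel": [0,0,0],"roll": 0,"jaw": 0},
  {"travel": [0,0,0],"roll": 0,"jaw": 0},
])

```text
clock: 1.8
tool_pos: [0.4696, -0.2332, 0.1616]
orientation: [-180.0, -0.0, -159.4]
force: [0.5, -0.7, 0.2]
opening: 0.0005
gripper_force: 0.0
```

```bash
python3 - <<'E'
from h import *
o=ctrl.get_obs();W=np.load('W.npy');print(o['clock'],o['tool_pos'],o['orientation'],o['opening'],o['force'],tool(o,np.append(W[0],.115)-o['tool_pos']))
im=ctrl.snapshot('wrist');cv2.imwrite('pics/w1.png',im[:,:,::-1])
E
```

```text
1.8 [ 0.4695618  -0.23319058  0.16162907] [-1.79997500e+02 -2.02812209e-02 -1.59431661e+02] 0.00048758651487251314 [ 0.52517691 -0.72326596  0.17958147] [-1.37185835  1.51274753 46.62852212]
```

View pics/w1.png

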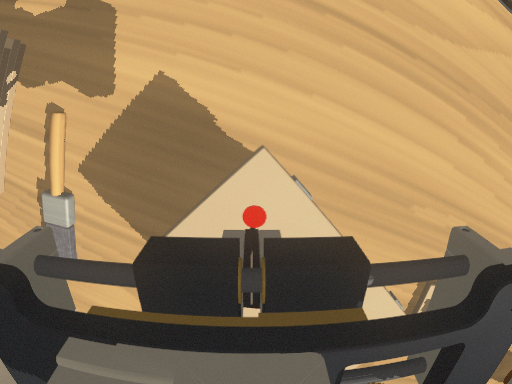

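The wrist view shows the closed fingers over the offcut and the red dot at about (254,216). I'll use this fisheye view to check the dot's position.

```bash
python3 - <<'E'
from h import *
from scipy.spatial.transform import Rotation as R
o=ctrl.get_obs();im=cv2.imread('pics/w1.png').astype(int);B,G,r=im[...,0],im[...,1],im[...,2]
p,k=cen(((r>G+90)&(r>B+90)).astype(np.uint8),230,195,280,240)
c=ctrl.calibration('wrist');K=np.array(c['K']);H=np.array(c['hand_eye'])
d=(p-K[:2,2])/K[0,0];t=np.linalg.norm(d);v=np.append(np.sin(t)*d/t,np.cos(t))
Rt=R.from_euler('xyz',o['orientation'],degrees=True).as_matrix()
O=o['tool_pos']+Rt@H[:3,3];D=Rt@H[:3,:3]@v;print(p,k,O+D*(.09-O[2])/D[2])
E
```

```text
[253.95873786 216.36407767] 412 [ 0.47253879 -0.22985098  0.09      ]
```

Request:
apply_moves([
  {"travel": [-2,2,15],"roll": 0,"jaw": 0},
  {"travel": [0,0,15],"roll": 0,"jaw": 0},
  {"travel": [0,0,10],"roll": 0,"jaw": 0},
  {"travel": [0,0,5],"roll": 0,"jaw": 0},
  {"travel": [0,0,2],"roll": 0,"jaw": 0},
  {"travel": [0,0,2],"roll": 0,"jaw": 0},
  {"travel": [0,0,1],"roll": 0,"jaw": 0},
  {"travel": [0,0,0],"roll": 0,"jaw": 0},
])

```text
clock: 2.65
tool_pos: [0.4714, -0.23, 0.112]
orientation: [-180.0, 0.0, -159.4]
force: [-0.8, -0.3, 0.6]
opening: 0.0005
gripper_force: 0.6
```

Request:
apply_moves([
  {"travel": [0,0,1],"roll": 0,"jaw": 0},
  {"travel": [0,0,1],"roll": 0,"jaw": 0},
  {"travel": [0,0,1],"roll": 0,"jaw": 0},
  {"travel": [0,0,1],"roll": 0,"jaw": 0},
  {"travel": [0,0,1],"roll": 0,"jaw": 0},
  {"travel": [0,0,0],"roll": 0,"jaw": 0},
  {"travel": [0,0,0],"roll": 0,"jaw": 0},
])

```text
clock: 3.35
tool_pos: [0.4713, -0.23, 0.1067]
orientation: [-180.0, 0.0, -159.4]
force: [0.2, -1.8, 4.5]
opening: 0.0003
gripper_force: 1.9
```

```bash
python3 - <<'E'
from h import *
o=ctrl.get_obs();W=np.load('W.npy');print(o['tool_pos'],o['force'])
P=np.vstack([o['tool_pos'][:2],W[1:]]);
for d in np.diff(P,axis=0): print(tool(o,np.append(d,0)))
E
```

```text
[ 0.47132086 -0.22995928  0.10670182] [ 0.19598284 -1.79659508  4.47320314]
[-8.22835611e+01 -1.11205241e+01  3.05738786e-02]
[-1.36239967e+01  8.46902130e+01 -2.67189837e-02]
[-8.40762046e+01 -5.22083133e+00  2.89841496e-02]
```

Request:
apply_moves([
  {"travel": [0,0,0],"roll": 0,"jaw": 0},
])

```text
clock: 3.45
tool_pos: [0.4713, -0.2299, 0.1067]
orientation: [-180.0, 0.0, -159.4]
force: [0.2, -1.8, 2.8]
opening: 0.0003
gripper_force: 1.9
```

Request:
apply_moves([
  {"travel": [-4,-0.5,0],"roll": 0,"jaw": 0},
  {"travel": [-8,-1,0],"roll": 0,"jaw": 0},
  {"travel": [-8,-1,0],"roll": 0,"jaw": 0},
  {"travel": [-8,-1,0],"roll": 0,"jaw": 0},
  {"travel": [-8,-1,0],"roll": 0,"jaw": 0},
  {"travel": [-4,-1,0],"roll": 0,"jaw": 0},
  {"travel": [0,0,0],"roll": 0,"jaw": 0},
])

```text
clock: 4.15
tool_pos: [0.5117, -0.2206, 0.1065]
orientation: [-180.0, 0.1, -159.4]
force: [0.4, 2.1, 3.9]
opening: 0.0004
gripper_force: 1.9
```

Request:
apply_moves([
  {"travel": [-4,-0.5,0],"roll": 0,"jaw": 0},
  {"travel": [-8,-1,0],"roll": 0,"jaw": 0},
  {"travel": [-8,-1,0],"roll": 0,"jaw": 0},
  {"travel": [-8,-1,0],"roll": 0,"jaw": 0},
  {"travel": [-8,-1,0],"roll": 0,"jaw": 0},
  {"travel": [-5,-1,0],"roll": 0,"jaw": 0},
  {"travel": [-1,0,0],"roll": 0,"jaw": 0},
  {"travel": [0,0,0],"roll": 0,"jaw": 0},
])

```text
clock: 4.95
tool_pos: [0.5524, -0.2112, 0.1066]
orientation: [-180.0, 0.1, -159.4]
force: [-0.4, -0.7, 4.2]
opening: 0.0004
gripper_force: 1.9
```

The fingertips are at bend 1. Now the second leg.

Request:
apply_moves([
  {"travel": [-0.5,4,0],"roll": 0,"jaw": 0},
  {"travel": [-1.3,8,0],"roll": 0,"jaw": 0},
  {"travel": [-1.3,8,0],"roll": 0,"jaw": 0},
  {"travel": [-1.3,8,0],"roll": 0,"jaw": 0},
  {"travel": [-1.3,8,0],"roll": 0,"jaw": 0},
  {"travel": [-1,6,0],"roll": 0,"jaw": 0},
  {"travel": [0,0,0],"roll": 0,"jaw": 0},
])

```text
clock: 5.65
tool_pos: [0.5429, -0.1682, 0.1066]
orientation: [180.0, 0.0, -159.3]
force: [-0.5, 2.6, 4.9]
opening: 0.0008
gripper_force: 2.0
```

Request:
apply_moves([
  {"travel": [-0.5,4,0],"roll": 0,"jaw": 0},
  {"travel": [-1.3,8,0],"roll": 0,"jaw": 0},
  {"travel": [-1.3,8,0],"roll": 0,"jaw": 0},
  {"travel": [-1.3,8,0],"roll": 0,"jaw": 0},
  {"travel": [-1.3,8,0],"roll": 0,"jaw": 0},
  {"travel": [-1,6,0],"roll": 0,"jaw": 0},
  {"travel": [0,0,0],"roll": 0,"jaw": 0},
])

```text
clock: 6.35
tool_pos: [0.5344, -0.1267, 0.1065]
orientation: [180.0, 0.0, -159.3]
force: [-0.5, 2.6, 4.3]
opening: 0.0003
gripper_force: 2.0
```

The fingertips are at bend 2. Now the last leg.

Request:
apply_moves([
  {"travel": [-4,-0.4,0],"roll": 0,"jaw": 0},
  {"travel": [-8,-0.6,0],"roll": 0,"jaw": 0},
  {"travel": [-8,-0.6,0],"roll": 0,"jaw": 0},
  {"travel": [-8,-0.6,0],"roll": 0,"jaw": 0},
  {"travel": [-8,-0.6,0],"roll": 0,"jaw": 0},
  {"travel": [-6,-0.4,0],"roll": 0,"jaw": 0},
  {"travel": [0,0,0],"roll": 0,"jaw": 0},
])

```text
clock: 7.05
tool_pos: [0.5766, -0.1158, 0.1065]
orientation: [-180.0, 0.1, -159.4]
force: [0.6, 0.7, 3.9]
opening: 0.0005
gripper_force: 1.9
```

Request:
apply_moves([
  {"travel": [-4,-0.4,0],"roll": 0,"jaw": 0},
  {"travel": [-8,-0.6,0],"roll": 0,"jaw": 0},
  {"travel": [-8,-0.6,0],"roll": 0,"jaw": 0},
  {"travel": [-8,-0.6,0],"roll": 0,"jaw": 0},
  {"travel": [-8,-0.6,0],"roll": 0,"jaw": 0},
  {"travel": [-6,-0.4,0],"roll": 0,"jaw": 0},
  {"travel": [0,0,0],"roll": 0,"jaw": 0},
  {"travel": [0,0,0],"roll": 0,"jaw": 0},
  {"travel": [0,0,0],"roll": 0,"jaw": 0},
])

```text
clock: 7.95
tool_pos: [0.6168, -0.104, 0.1071]
orientation: [-180.0, 0.2, -159.4]
force: [2.0, 1.1, 4.1]
opening: 0.0001
gripper_force: 1.8
```

```bash
python3 - <<'E'
from h import *
o=ctrl.get_obs();print(o['clock'],o['tool_pos'],o['force'],np.load('W.npy')[3])
im=ctrl.snapshot('scene');cv2.imwrite('pics/s2.png',im[:,:,::-1])
E
```

```text
7.95 [ 0.61677913 -0.1039999   0.1071244 ] [1.97699689 1.1365713  4.10083931] [ 0.6157 -0.1026]
```

View pics/s2.png

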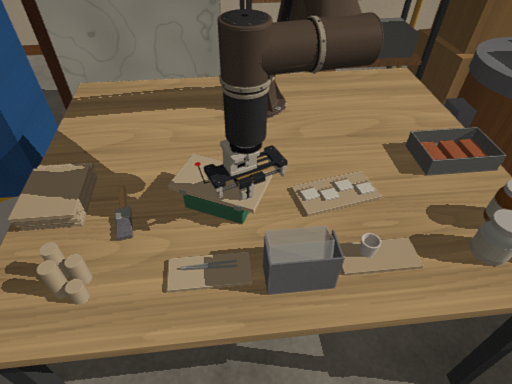

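The fingertips rest on the blue cross at about (247,194), pressing with roughly 4 N. The tiles, tweezers, crucible, brush and bin look undisturbed, so I'm handing in.

```bash
python3 -c "
from plant import ctrl
print(ctrl.close_job())"
```

```text
the job is handed in; nothing more can be done
None
```

I traced the crack from the red dot through both bends to the blue cross, with the fingers pushing at about 3–5 N throughout, and handed the job in at about 8 s with the fingertips still resting on the cross; the hand-in gave no verdict.

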